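# Restack the pill trays in a zigzag

## Robot

A 7-joint arm with a two-finger parallel gripper is mounted at the origin on the work surface. World frame = base frame: x ahead of the robot, y to its left, z up, the work surface at z = 0. Lengths are in m, angles in rad, forces in N, time in s.
With the tool pointing down it reaches from about 0.35 to 0.9 m from the base axis. Payload 8.1 kg.
Tool frame: the origin (TCP) lies on the centre line of the jaws, within the pads' length; the fingertips stand 22 mm ahead of it and the grasp point (between the pads) lies 3 mm ahead of it (nose_length is the distance from the TCP to the fingertips, in m); z points along the fingers, y is the line along which they close (so a half turn about z gives the same grasp; the last joint's range is limited). The gripper opens to 85 mm and grips with 20 to 120 N. Pads are 22 mm wide; open, the fingers measure 114 mm over their backs; the gripper's body (76 mm by 85 mm) begins 54 mm behind the grasp point. The pads swing forward as they close: fully open they stand 13 mm farther back than shut.
Start: joints at [1.174, 0.434, 0.025, 1.573, -0.012, 1.134, -0.075], TCP at [0.181, -0.598, 0.253] pointing down, gripper open.
Joint ranges: [-2.62, 2.62], [-0.44, 2.09], [-1.27, 1.32], [0.08, 2.57], [-1.32, 4.46], [0.12, 2], [-2.74, 2.74]. Speed limits (rad/s): [2.22, 2.22, 3.01, 3.01, 3.14, 3.14, 3.14].

## Interface

Orientations are given as a 3x3 rotation matrix whose columns are the frame's x, y, z axes.
In Python, from rig import * gives the robot as it stands. The module is installed in compiled form; this text tells all that it offers. Calls block until the motion is done:
- movep(position, orientation): joint-space move of the TCP to a pose.
- move_straight(position, ori=None, rate=0.15, until_force=None): straight line of the TCP; ori=None keeps the orientation; rate is the mean speed in m/s. With until_force (N) it stops when the force on the tool has changed by that much, and returns True; else False.
- movej(angles): joint-space move.
- gripper_open() and grasp(grip_force=None): open the fingers fully, or close them until they stop; grip_force is the grip in N (None keeps the last).
- hold(seconds).
- inverse_kinematics(position, orientation): joint angles nearest the present ones, or None.
- camera(name): name is "side" or "top" or "wrist"; returns a dict with "frame" (420x560x3 uint8, blue, green, red), "camera_matrix" (3x3 intrinsics, pixels), "pose" (4x4, takes a point from camera to world coordinates); the wrist camera has in their place "tool_from_camera" (4x4, takes a point from camera to tool coordinates, whose origin is the TCP and whose axes are the flange's). Camera axes: x right, y down, z forward; pixel columns grow to the right and rows downward; lengths in m; the calibration is good to about 2 mm. A picture is of the moment at which its call begins: read the wrist's pose just before it. There is no depth.
A pose or a line that the arm cannot do raises MotionError and nothing moves.
- finish_job(): hands the job in; it is judged then, once.
Readings, each from a call of its own:
- read_clock(): time.
- read_qpos(): joint angles.
- read_qd(): joint speeds.
- read_joint_torque(): joint torques, N m.
- read_tool_pos(): TCP position.
- read_orientation(): TCP orientation.
- read_force(): force on the tool from outside, world axes, zero at the start.
- read_wrist_torque(): the same for the moment, N m.
- read_width(): opening from 0.0 (shut) to 1.0 (fully open).
- read_grip_force(): force on a finger pad.
Only numpy, scipy, OpenCV 4.12 (cv2) and the standard library are available. Lean on these libraries where they do the work, as an engineer would, in place of code of your own. Each camera call takes 0.05 s, during which the arm holds its last target. There are 200 camera calls.

## Task

Stack the three rinsed pill trays on the base tray fixed to the ceramic shelf: the deepest first, then the middle one, the shallowest on top. Each lies level, lengthwise over the one below but stepped to one end, its foot dropped fully into one pocket below; alternate the end so that the stack zigzags (either end may come first). Leave the other toiletries where they stand.

Things in the scene. Friction and masses are not known exactly. Their poses are not given: they have to be found in the camera images.
- base: fixed white ceramic slab, 180 (x) x 130 (y) x 18 mm, carrying the fixed grey base tray at its middle: 100 (x) x 52 (y) mm, walls 3 mm, rim 48 mm above the counter, two open pockets 45.5 x 46 mm, centres at x = +/-24.25 mm. A tray fully home has its foot in a pocket and its floor on the rim below. Origin: centre of the slab's underside, z up
- rack: fixed wooden drying rack: a board 130 mm along the slope, 200 mm wide (y), sloping at 0.42 rad (24 degrees), lower edge at -x with a stop strip 12 mm above the board; 77 mm high at the back. Origin: on the counter under the board's middle, where the board's top is 50 mm high; z up. Two trays lie on it side by side, 100 mm apart, lower ends at the stop
- tray_deep: the deepest loose grey pill tray, 100 (x) x 52 (y) x 42 mm high in all, about 70 g, mouth up on the rack's slope (either place), x up the slope. Foot 39 x 40 x 6 mm high under its middle (3 mm play in a pocket); outer walls above it. A cross wall as high as the rim parts two equal pockets, centres x = +/-24.25 mm. Same end for end. Origin: centre of foot underside, z to mouth
- tray_mid: the middle-depth loose grey pill tray, 100 (x) x 52 (y) x 34 mm high in all, about 70 g, level on the counter between comb and brush. Foot 39 x 40 x 6 mm high under its middle (3 mm play in a pocket); outer walls above it. A cross wall as high as the rim parts two equal pockets, centres x = +/-24.25 mm. Same end for end. Origin: centre of foot underside, z to mouth
- tray_shallow: the shallowest loose grey pill tray, 100 (x) x 52 (y) x 26 mm high in all, about 70 g, mouth up on the rack's slope (the other place), x up the slope. Foot 39 x 40 x 6 mm high under its middle (3 mm play in a pocket); outer walls above it. A cross wall as high as the rim parts two equal pockets, centres x = +/-24.25 mm. Same end for end. Origin: centre of foot underside, z to mouth
- comb: loose black comb lying flat, 120 (x) x 30 (y) x 5 mm; origin at its underside's centre; leave alone
- brush: loose grey-black silicone face brush, 75 (x) x 52 (y) x 27 mm; origin at its underside's centre; leave alone
- jar: loose white cream jar, 56 mm across, 45 mm high, near the base; origin at its underside's centre; leave alone
- stand: loose silver thermometer stand with white thermometer upright in it, foot 60 mm across, 132 mm high, near the base; origin at its underside's centre; leave alone
- tumbler: loose ceramic tumbler, 70 mm across, 95 mm high, off one end of the base; origin at its underside's centre; leave alone
- pillcase: loose clear pill case with four snap lids, 42 (x) x 150 (y) x 27 mm, at the back; origin at its underside's centre; leave alone
- soap: loose amber soap bottle, 60 mm across, 160 mm high, behind the rack; origin at its underside's centre; leave alone
Mind the look-alikes: they are no part of the job. Of the things shaped like the base, the white one is meant.

How it is judged:
By the outcome, as a careful person would: the job done as asked, in the order asked, and still so for the second after the job is handed in, with the robot touching nothing.
It also fails if it takes over 72 s, if anything falls off the work surface, if the arm or the gripper's body presses on something with over 40 N, if the wrist force passes 120 N, or if a joint passes its speed limit or range.

## Working session

There is one attempt and no reset: what is moved stays moved. The work goes in short steps, each a Python script; the robot and the scene stay as the last script left them, time stands still between calls to the robot, and variables do not carry over. Pictures are saved under pics/ and viewed, at most 10 in all, crops included, and the job is handed in when it is done.

```bash
mkdir -p pics; python3 - <<'E'
from rig import *
import cv2,numpy as np
for n in ["top","side"]:
    c=camera(n); cv2.imwrite(f"pics/{n}0.png",cv2.resize(c["frame"],(800,600),interpolation=cv2.INTER_CUBIC)); np.savez(f"{n}.npz",**c)
    print(n,c["camera_matrix"].round(1).tolist(),c["pose"].round(4).tolist())
c=camera("wrist");print(c["camera_matrix"].round(1).tolist(),c["tool_from_camera"].round(4).tolist())
print(read_clock(),read_orientation().round(3) if hasattr(read_orientation(),'round') else read_orientation())
E
```

```text
top [[418.1, 0.0, 280.9], [0.0, 418.1, 209.3], [0.0, 0.0, 1.0]] [[-0.0556, -0.9714, 0.2308, 0.264], [-0.9984, 0.0553, -0.0076, 0.0031], [-0.0054, -0.2309, -0.973, 1.1081], [0.0, 0.0, 0.0, 1.0]]
side [[467.0, 0.0, 284.2], [0.0, 467.0, 207.6], [0.0, 0.0, 1.0]] [[-0.8295, -0.2905, 0.477, -0.1355], [-0.5584, 0.4521, -0.6956, 0.9747], [-0.0135, -0.8433, -0.5372, 0.7759], [0.0, 0.0, 0.0, 1.0]]
[[356.0, 0.0, 279.5], [0.0, 356.0, 208.5], [0.0, 0.0, 1.0]] [[0.0018, -0.9505, -0.3107, 0.0804], [1.0, 0.002, -0.0001, 0.0004], [0.0007, -0.3107, 0.9505, -0.1197], [0.0, 0.0, 0.0, 1.0]]
0.15 [[ 0.957  0.289 -0.   ]
 [ 0.289 -0.957  0.001]
 [-0.    -0.001 -1.   ]]
```

View pics/top0.png

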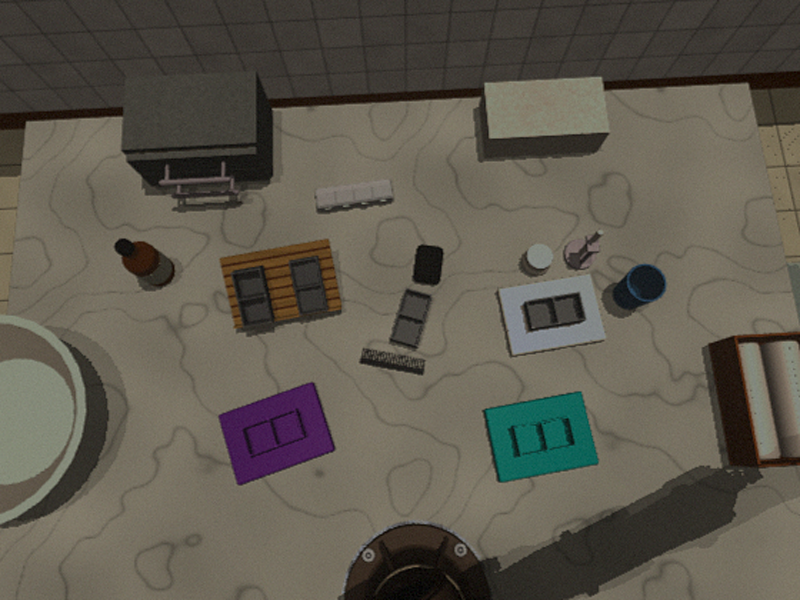

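View pics/side0.png

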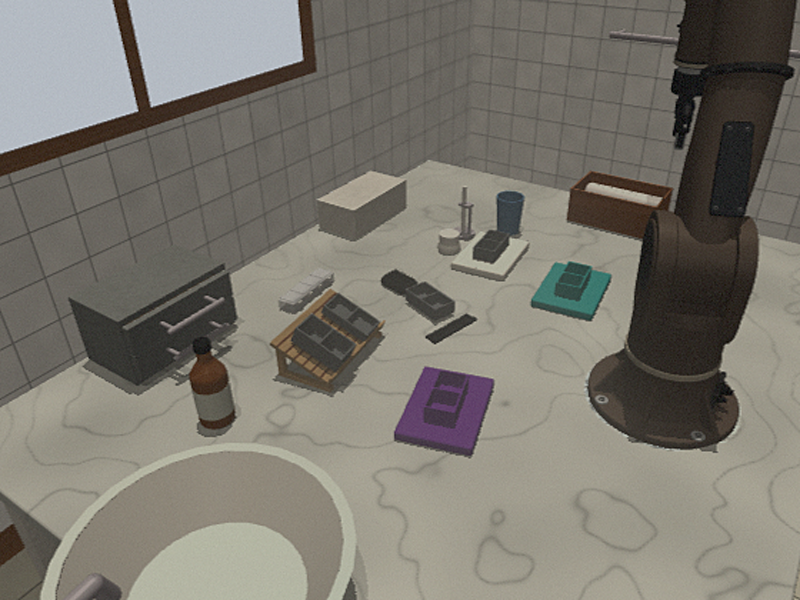

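```bash
python3 - <<'E'
import cv2,numpy as np
t=np.load("top.npz")["frame"];s=np.load("side.npz")["frame"]
def cr(f,x0,y0,w=100,h=75):
    o=cv2.resize(f[y0:y0+h,x0:x0+w],None,fx=4,fy=4,interpolation=cv2.INTER_CUBIC)
    o=cv2.convertScaleAbs(o,alpha=1.6,beta=10)
    for i in range(0,w,10):
        cv2.line(o,(i*4,0),(i*4,5 if i%50 else 12),(0,255,255),1)
    for i in range(0,h,10):cv2.line(o,(0,i*4),(5,i*4),(0,255,255),1)
    return o
cv2.imwrite("pics/crop1.png",np.vstack([np.hstack([cr(t,150,163),cr(t,340,185)]),np.hstack([cr(t,240,190),cr(s,185,190)])]))
E
```

```text
(no output)
```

View pics/crop1.png

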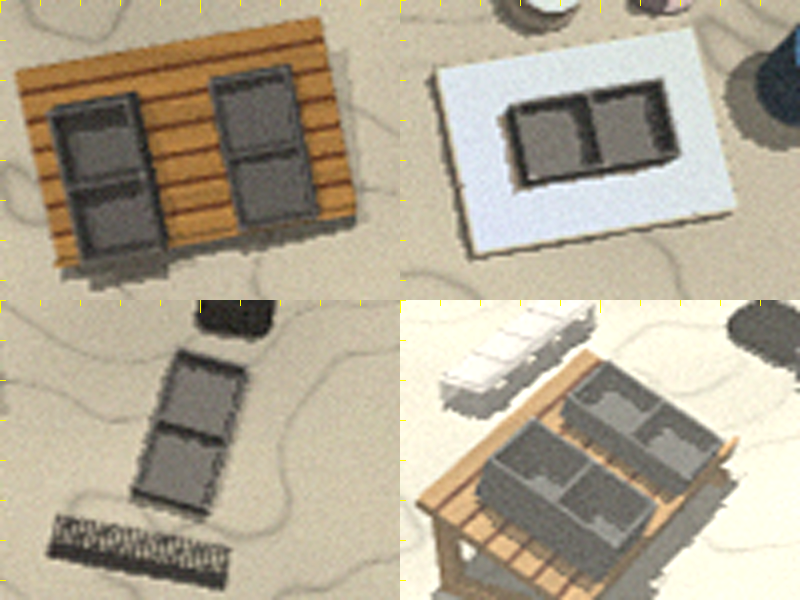

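Candidates: base-shaped things are white (552,315), purple (277,432) and teal (540,436); the white one is meant. It carries its grey tray at about (554,312). Of the rack trays, the left one, (253,294) in the top view and the nearer in the side view, has clearly higher walls and is the deepest. The right one at (309,285) is the shallowest. The middle tray is at (411,319), and the brush at (428,264) is a look-alike.

```bash
cat > h.py <<'E'
import numpy as np,cv2
from scipy.optimize import least_squares
from scipy.spatial.transform import Rotation as Ro
t=np.load("top.npz"); K=t["camera_matrix"]; T=t["pose"]
def proj(P,K=K,T=T):
    q=(np.asarray(P)-T[:3,3])@T[:3,:3]; return q[:,:2]/q[:,2:]*[K[0,0],K[1,1]]+[K[0,2],K[1,2]]
def rect(a,b,z): return np.array([[-a,-b,z],[-a,b,z],[a,b,z],[a,-b,z]],float)
def fit(L,px,x0,tilt=0,K=K,T=T,z=0):
    """planar pose (x,y,yaw) of local points L; tilt about local y (x up)"""
    def W(p): return L@(Ro.from_euler('z',p[2])*Ro.from_euler('y',-tilt)).as_matrix().T+[p[0],p[1],z]
    r=least_squares(lambda p:(proj(W(p),K,T)-px).ravel(),x0); return r.x,np.abs(r.fun).max()
E
python3 - <<'E'
from h import *
def px(l,o): return np.array(l)/4+o
R=fit(rect(.065,.1,0),px([(60,265),(18,72),(320,18),(355,218)],(150,163))[[0,1,2,3]],[.55,.25,0],.42,z=.05)
# corner order (-x,-y),(-x,+y),(+x,+y),(+x,-y): y to left, x up in picture
def o(bl,br,tl,tr,off): return px([br,bl,tl,tr],off)
print("rack",fit(rect(.065,.1,0),o((60,265),(355,218),(18,72),(320,18),(150,163)),[.55,.25,0],.42,z=.05))
R=fit(rect(.065,.1,0),o((60,265),(355,218),(18,72),(320,18),(150,163)),[.55,.25,0],.42,z=.05)[0]
r=Ro.from_euler('z',R[2])*Ro.from_euler('y',-.42)
for n,y,h in (("deep",.05,.042),("shallow",-.05,.026)):
    c=np.array([R[0],R[1],.05])+r.apply([-.009,y,0])
    pxs=o((80,262),(166,250),(50,105),(136,93),(150,163)) if n=="deep" else o((240,225),(315,212),(212,78),(291,66),(150,163))
    print(n,c, fit(rect(.05,.026,h),pxs,[c[0],c[1],R[2]],.42,z=c[2]))
print("mid",fit(rect(.05,.026,.034),o((135,492),(210,512),(180,352),(246,370),(240,190)),[.5,0,0]))
S=o((75,252),(335,208),(37,70),(293,28),(340,185))
print("slab",fit(rect(.065,.09,.018),S,[.5,-.3,0]))
print("base",fit(rect(.026,.05,.048),o((122,184),(278,157),(111,104),(263,80),(340,185)),[.5,-.3,0]))
import rig
print(rig.read_qpos())
E
```

```text
rack (array([0.55493797, 0.21191487, 0.11515521]), np.float64(0.854982187842495))
deep [0.54102955 0.26063948 0.04633016] (array([0.54318214, 0.25779602, 0.09427125]), np.float64(0.652626590512341))
shallow [0.55251964 0.16130179 0.04633016] (array([0.55606892, 0.16045854, 0.10166888]), np.float64(0.7599849731594475))
mid (array([ 0.2898413 , -0.01114389, -0.33895297]), np.float64(2.57768315185632))
slab (array([ 0.47872079, -0.2838758 ,  0.10743867]), np.float64(1.4083778542891423))
base (array([ 0.47708676, -0.28198914,  0.09536571]), np.float64(0.9311984427896505))
[ 1.17443177  0.43507623  0.02499993  1.57386745 -0.01160478  1.1340121
 -0.07511596]
```

```bash
cat >> h.py <<'E'
def Rt(yaw,tilt=0): return (Ro.from_euler('z',yaw)*Ro.from_euler('y',-tilt)).as_matrix()
def best_ori(R,pos,ik,q):
    c=[]
    for D in (np.diag([1,-1,-1.]),np.diag([-1,1,-1.])):
        s=ik(list(pos),(R@D).tolist())
        if s is not None: c.append((np.abs(np.array(s)-q).max(),R@D,s))
    c.sort(key=lambda a:a[0]); return c
E
python3 - <<'E'
from h import *
from rig import *
import pickle
m=np.array([(210,212),(135,192),(180,52),(246,70)])/4+[240,190]
M=fit(rect(.05,.026,.034),m,[.5,0,0]);print("mid",M)
B=np.array([.4779,-.2830,.102])
# name: origin, R (x long), rim height
I={"base":(np.array([B[0],B[1],0]),Rt(B[2]+np.pi/2),.048),
"mid":(np.array([*M[0][:2],0]),Rt(M[0][2]),.034),
"shallow":(np.array([.554,.161,.0463]),Rt(.108,.42),.026),
"deep":(np.array([.542,.259,.0463]),Rt(.108,.42),.042)}
V={}
for n,(o,R,h) in I.items():
    p=o+R@[0,0,h+.125]
    c=best_ori(R,p,inverse_kinematics,np.array(read_qpos()))
    print(n,p.round(3),[(round(a[0],2),a[1][:,0].round(1)) for a in c])
    movep(p.tolist(),c[0][1].tolist()); hold(.15)
    tp,to=np.array(read_tool_pos()),np.array(read_orientation()); c=camera("wrist")
    X=np.eye(4);X[:3,:3]=to;X[:3,3]=tp
    V[n]=dict(o=o,R=R,h=h,frame=c["frame"],K=c["camera_matrix"],T=X@c["tool_from_camera"],tool=X)
    print(read_clock())
pickle.dump(V,open("V.pkl","wb"))
def cr(v):
    f=cv2.convertScaleAbs(v["frame"],alpha=1.6,beta=10)[133:283,180:380]
    f=cv2.resize(f,None,fx=2,fy=2,interpolation=cv2.INTER_CUBIC)
    P=proj(rect(.05,.026,v["h"])@v["R"].T+v["o"],v["K"],v["T"])
    for x,y in P: cv2.circle(f,(int((x-180)*2),int((y-133)*2)),3,(0,0,255),1)
    print(P.round(1).tolist()); return f
k=list(V.values())
cv2.imwrite("pics/w1.png",np.vstack([np.hstack([cr(k[0]),cr(k[1])]),np.hstack([cr(k[2]),cr(k[3])])]))
E
```

```text
mid (array([ 0.48166772, -0.02259461, -0.33215275]), np.float64(1.2936194257042075))
base [ 0.478 -0.283  0.173] [(np.float64(0.44), array([-0.1,  1. ,  0. ])), (np.float64(2.41), array([ 0.1, -1. ,  0. ]))]
1.9667
mid [ 0.482 -0.023  0.159] [(np.float64(0.47), array([-0.9,  0.3,  0. ])), (np.float64(2.32), array([ 0.9, -0.3,  0. ]))]
3.1833
shallow [0.493 0.154 0.184] [(np.float64(0.44), array([-0.9, -0.1, -0.4])), (np.float64(3.09), array([0.9, 0.1, 0.4]))]
4.1333
deep [0.474 0.252 0.199] [(np.float64(0.22), array([-0.9, -0.1, -0.4])), (np.float64(3.18), array([0.9, 0.1, 0.4]))]
4.8167
[[313.4, 268.4], [245.5, 268.4], [241.0, 136.0], [317.6, 136.0]]
[[242.8, 136.2], [319.5, 136.0], [315.2, 268.4], [247.3, 268.6]]
[[243.2, 137.5], [319.9, 137.4], [315.5, 269.7], [247.5, 269.8]]
[[243.9, 138.2], [320.7, 138.2], [316.0, 270.5], [248.1, 270.5]]
```

View pics/w1.png

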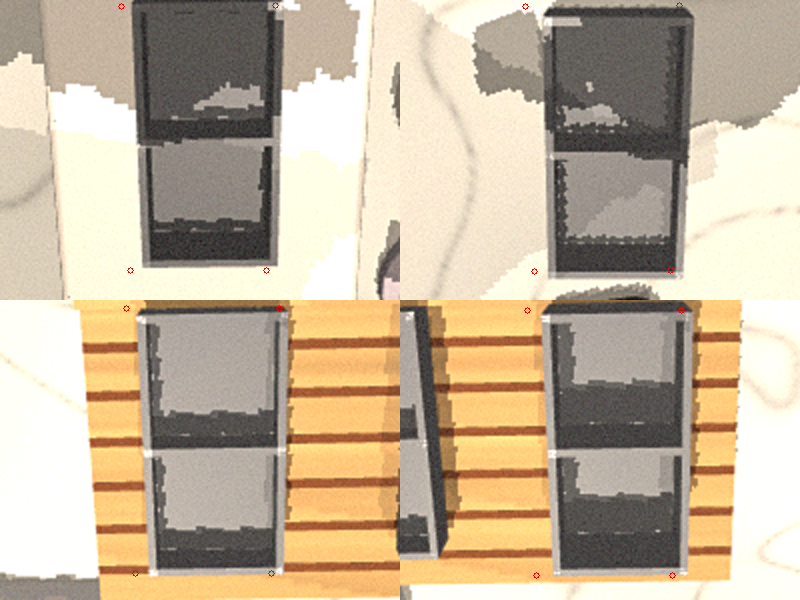

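Montage shows all four trays cleanly, each offset a few mm from prediction (red rings). Rim corners and cross walls are readable, and the rack's near tray again has the much deeper pockets. I'll fit them.

```bash
python3 - <<'E'
from h import *
import pickle
V=pickle.load(open("V.pkl","rb"))
P={"base":[(143,267),(278,265),(138,141),(280.5,140)],"mid":[(150,277),(283,277),(148,156),(288,156)],
"shallow":[(153,274),(284,272),(146,154),(286,152)],"deep":[(154,274),(288,272),(148,153),(290,152)]}
for n,v in V.items():
    px=np.array(P[n])/2+[180,133]; s=-1 if n=="base" else 1
    L=np.array([[s*.05,-.026*s*-1*-1,0],[s*.05,.026*s,0],[0,-.026*s,0],[0,.026*s,0]])
    if np.sign((proj(L@v["R"].T+v["o"],v["K"],v["T"])[1]-proj(L@v["R"].T+v["o"],v["K"],v["T"])[0])[0])<0: L[:,1]*=-1
    L[:,2]=v["h"]
    def W(p): return (L@Rt(p[2])[:3,:3].T+[p[0],p[1],p[3] if len(p)>3 else 0])@v["R"].T+v["o"]
    f=lambda p:(proj(W(p),v["K"],v["T"])-px).ravel()
    a=least_squares(f,[0,0,0]);b=least_squares(f,[0,0,0,0])
    v["d"]=a.x; v["d4"]=b.x
    print(n,"dx dy yaw",a.x.round(4),"res",np.abs(a.fun).max().round(2),"| with z",b.x.round(4),np.abs(b.fun).max().round(2))
pickle.dump(V,open("V.pkl","wb"))
E
```

```text
base dx dy yaw [ 0.0021 -0.0038  0.0118] res 0.53 | with z [ 0.0017 -0.0038  0.0118 -0.0011] 0.44
mid dx dy yaw [ 0.0032  0.0056 -0.0042] res 0.93 | with z [ 0.0054  0.0058 -0.0042 -0.0053] 0.17
shallow dx dy yaw [0.0007 0.0048 0.0201] res 1.38 | with z [ 0.0041  0.005   0.0201 -0.0082] 0.35
deep dx dy yaw [0.     0.0054 0.0177] res 1.24 | with z [ 0.0023  0.0056  0.0177 -0.0054] 0.62
```

```bash
python3 - <<'E'
from h import *
import pickle
V=pickle.load(open("V.pkl","rb"))
def cr(v,d):
    f=v["frame"][130:280,235:335]; f=cv2.convertScaleAbs(f,alpha=1.5,beta=5)
    f=cv2.resize(f,None,fx=4,fy=4,interpolation=cv2.INTER_CUBIC)
    z=d[3] if len(d)>3 else 0
    for L in (rect(.05,.026,v["h"]),np.array([[-.00125,-.026,v["h"]],[-.00125,.026,v["h"]],[.00125,.026,v["h"]],[.00125,-.026,v["h"]]])):
        P=proj((L@Rt(d[2]).T+[d[0],d[1],z])@v["R"].T+v["o"],v["K"],v["T"])
        cv2.polylines(f,[((P-[235,130]+.5)*4).astype(np.int32)],True,(0,0,255) if z==0 else (0,255,0),1)
    return f
cv2.imwrite("pics/o1.png",np.hstack([cr(V["mid"],V["mid"]["d"]),cr(V["shallow"],V["shallow"]["d"])]))
E
```

```text
(no output)
```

View pics/o1.png

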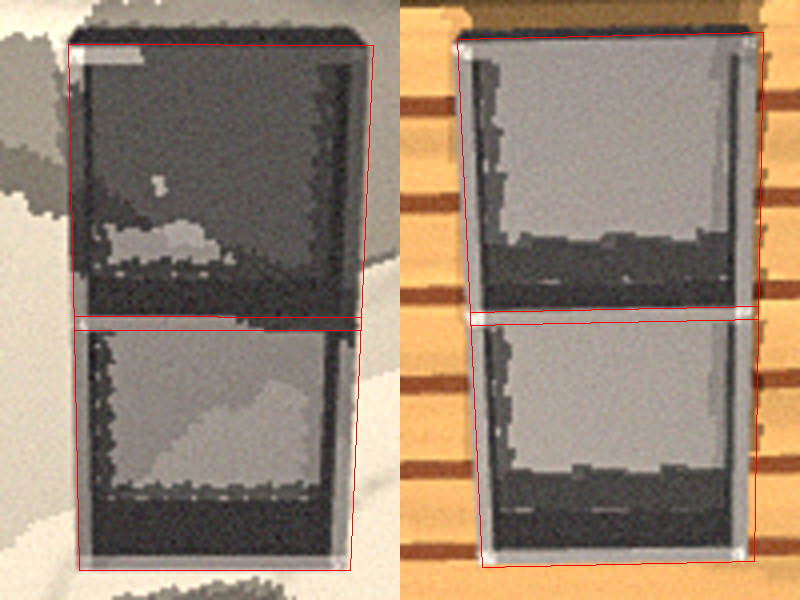

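Both fits lie on the rims to about 1 mm. Picking the deep tray first.

```bash
cat > act.py <<'E'
from h import *
from rig import *
import pickle
V=pickle.load(open("V.pkl","rb"))
D=np.diag([-1,1,-1.]); DB=np.diag([1,-1,-1.])
ZT={"deep":.031,"mid":.0295,"shallow":.0295}
def pose(n):
    v=V[n]; d=v["d"]; return v["o"]+v["R"]@[d[0],d[1],0], v["R"]@Rt(d[2])
def pick(n):
    o,R=pose(n); O=(R@D).tolist()
    movep((o+R@[0,0,ZT[n]+.06]).tolist(),O)
    print("touch",move_straight((o+R@[0,0,ZT[n]]).tolist(),O,rate=.08,until_force=10))
    grasp(50); print("width",read_width(),"grip",read_grip_force())
    move_straight((o+R@[0,0,ZT[n]+.02]).tolist(),rate=.08)
    p=np.array(read_tool_pos()); move_straight((p+[0,0,.10]).tolist(),rate=.25)
    print("width",read_width(),"grip",read_grip_force(),read_clock())
def look(f):
    c=camera("wrist"); cv2.imwrite(f,c["frame"]); return c
def above(n,side,z,up=.05):
    o,R=pose("base"); o=o+R@[side*.02425,0,0]; p=np.array([o[0],o[1],z+ZT[n]])
    movep((p+[0,0,up]).tolist(),(R@DB).tolist()); return p,R
def place(n,side,z):
    p,R=above(n,side,z)
    s=move_straight((p+[0,0,.012]).tolist(),rate=.1)
    f0=np.array(read_force())
    s=move_straight((p-[0,0,.003]).tolist(),rate=.03,until_force=6)
    t=np.array(read_tool_pos()); print("stop",s,"dz",t[2]-p[2],"df",np.array(read_force())-f0)
    return p,t
def release(up=.09):
    gripper_open(); p=np.array(read_tool_pos()); move_straight((p+[0,0,up]).tolist(),rate=.15); print("clock",read_clock())
E
python3 - <<'E'
from act import *
pick("deep")
p,t=place("deep",1,.042)
s=camera("side")["frame"]; cv2.imwrite("pics/s1raw.png",s)
E
```

```text
touch False
width 0.5999845671453862 grip 51.75518810749054
width 0.5998406986790076 grip 52.33218312263489 7.4833
stop True dz 0.0014887976939376574 df [-1.00050719  0.92974257  3.53603978]
```

```bash
python3 - <<'E'
from act import *
t=np.array(read_tool_pos())
print(move_straight((t-[0,0,.004]).tolist(),rate=.02,until_force=10), np.array(read_tool_pos())-t)
release()
o,R=pose("base"); O=(R@DB)
# look from above the deep rim
movep((o+R@[.02425,0,.084+.125]).tolist(),O.tolist()); hold(.1)
tp,to=np.array(read_tool_pos()),np.array(read_orientation()); c=camera("wrist")
X=np.eye(4);X[:3,:3]=to;X[:3,3]=tp
V["deep1"]=dict(o=o+R@[.02425,0,.042],R=R,h=.042,frame=c["frame"],K=c["camera_matrix"],T=X@c["tool_from_camera"])
pickle.dump(V,open("V.pkl","wb")); v=V["deep1"]
f=cv2.resize(cv2.convertScaleAbs(v["frame"][120:320,215:345],alpha=1.5),None,fx=3,fy=3,interpolation=cv2.INTER_CUBIC)
P=proj(rect(.05,.026,.042)@v["R"].T+v["o"],v["K"],v["T"]); cv2.polylines(f,[((P-[215,120]+.5)*3).astype(np.int32)],True,(0,0,255),1)
s=camera("side")["frame"][145:205,310:375]; s=cv2.resize(cv2.convertScaleAbs(s,alpha=1.5),(400,369),interpolation=cv2.INTER_CUBIC)
g=np.zeros((600,800,3),np.uint8); g[:,:390]=f; g[:369,400:]=s
cv2.imwrite("pics/p1.png",g); print(read_clock())
E
```

```text
True [ 3.05620473e-05 -1.36794565e-05 -7.99977245e-05]
clock 11.775
12.275
```

View pics/p1.png

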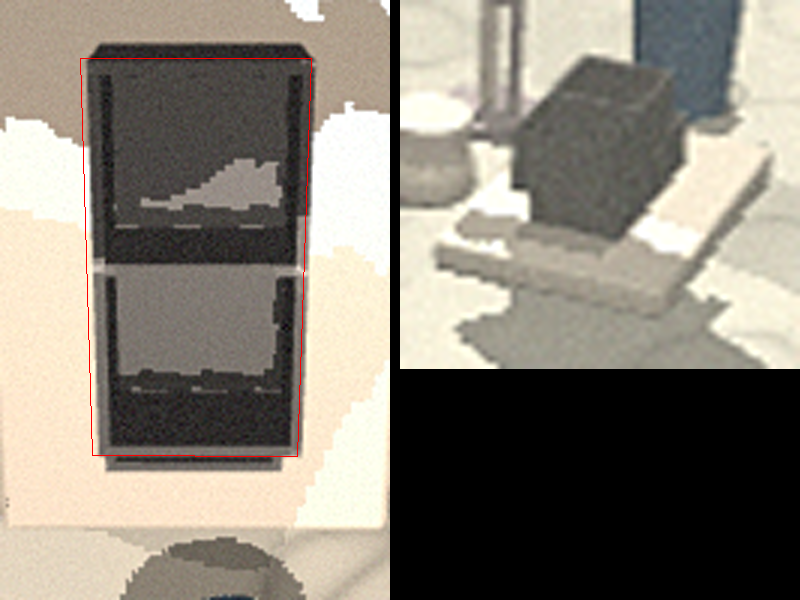

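The deep tray sits within about 1 mm of prediction, flat on the base, which peeps out at its lower end (105–280, 462). Next, the mid tray.

```bash
python3 - <<'E'
from act import *
p=np.array(read_tool_pos()); move_straight((p+[0,0,.08]).tolist(),rate=.2)
pick("mid")
p,t=place("mid",0,.078)
if -.003<t[2]-p[2]<.0035:
    t=np.array(read_tool_pos()); print(move_straight((t-[0,0,.004]).tolist(),rate=.02,until_force=8), np.array(read_tool_pos())-t)
    release()
    pick("shallow")
    o,R=pose("base"); 
print(read_clock())
E
```

```text
touch False
width 0.5953959608377524 grip 51.99137985706329
width 0.6021426786782769 grip 52.030150294303894 16.2667
stop True dz 0.0005966423800574105 df [-1.23318091  1.56655982  8.23226615]
True [ 6.33445270e-05 -3.27638466e-05  3.81513736e-06]
clock 19.6583
touch False
width 0.5960093628568202 grip 51.170180439949036
width 0.5952437628073342 grip 52.264865040779114 23.7083
23.7083
```

```bash
python3 - <<'E'
from act import *
def sd(): return cv2.resize(cv2.convertScaleAbs(camera("side")["frame"][125:205,310:375],alpha=1.5),(390,480),interpolation=cv2.INTER_CUBIC)
a=sd()
p,t=place("shallow",1,.106)
if -.003<t[2]-p[2]<.0035:
    t=np.array(read_tool_pos()); print(move_straight((t-[0,0,.004]).tolist(),rate=.02,until_force=8), np.array(read_tool_pos())-t)
    release(.12)
    b=sd()
    c=camera("wrist")["frame"]
    g=np.zeros((600,800,3),np.uint8); g[:480,:390]=b; g[:,400:]=cv2.resize(cv2.convertScaleAbs(c[100:400,180:380],alpha=1.5),(400,600),interpolation=cv2.INTER_CUBIC)
    cv2.imwrite("pics/p3.png",g)
print(read_clock())
E
```

```text
stop True dz 0.0016037027315844166 df [ 0.44766827 -1.81872195  3.3685265 ]
True [ 1.86879129e-04 -1.65438599e-05 -6.77006827e-05]
clock 27.8667
27.9667
```

View pics/p3.png

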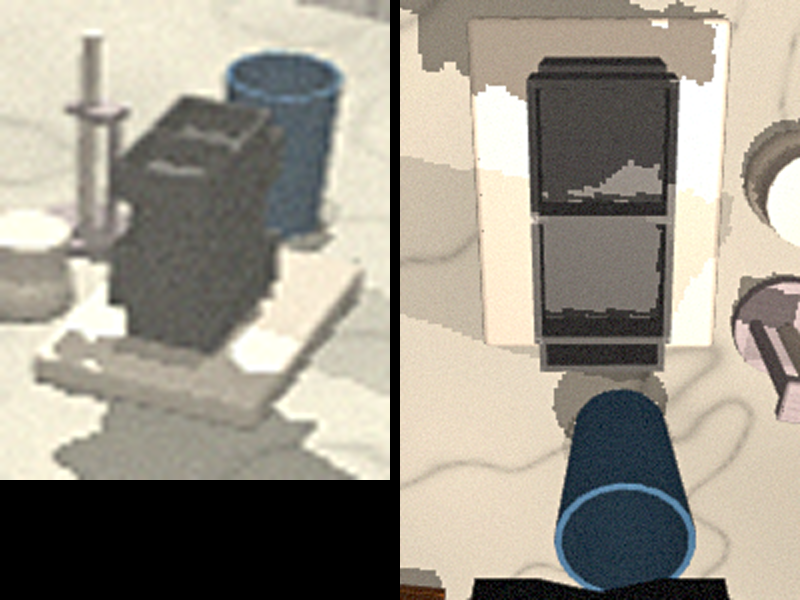

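The stack stands straight on the white slab: the shallow tray is stepped to one end and the mid tray peeps out below it (540–665, 355). Jar, stand and tumbler are undisturbed, and the gripper is clear.

```bash
python3 -c "
from rig import *
print(finish_job(),read_clock())"
```

```text
the job is handed in; nothing more can be done
the job is handed in; nothing more can be done
```

The three trays are stacked deep, middle, shallow on the white base in a zigzag, and the job was handed in at about 28 s of the 72 s limit; the seating was checked by stop heights (within 1.6 mm of fully home) and camera views, but the verdict was not shown.

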